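Point out the missing dowel and book the reject

TASK

Inspect the four wooden corner blocks in the blue tray: with the fingers straight down, point at the empty dowel hole of the one block whose dowel is missing, the fingertips a couple of centimetres above the hole, and hold there for two seconds without touching anything. Do not point at the other blocks on the way. Then press the red button fully down, let it come up again and move clear; leave the green button, the blocks and the other things on the bench untouched, and lift nothing.

Things in the scene. Friction and masses are not known exactly. Their poses are not given: they have to be found in the camera images.
- tray: Fixed blue open tray, 84 x 336 x 20 mm high, walls 6 mm, floor 6 mm thick, standing on the bench; four cells in a row along its own y axis, 82.5 mm apart, one block in each, in any order. Origin: centre of its underside; z up.
- block_empty: Loose brown hardwood corner block, 60 x 60 x 40 mm high, about 90 g, with an empty round dowel hole (15 mm wide, 25 mm deep) in the middle of its top: the block whose dowel is missing. Origin: centre of its underside, 6 mm above the bench; z up.
- hole (a point): Mouth of the empty hole, at the centre of block_empty's top face, 46 mm above the bench; z up. Pointing is judged midway between the two fingertips, which should be straight above this point (within 15 mm).
- block_a: Loose brown hardwood corner block, 60 x 60 x 40 mm high, about 90 g, with its pale dowel glued in: the dowel is 14 mm thick and stands 25 mm proud of the middle of the top face. Origin: centre of the block's underside; z up.
- block_b: Loose brown hardwood corner block, 60 x 60 x 40 mm high, about 90 g, with its pale dowel glued in: the dowel is 14 mm thick and stands 25 mm proud of the middle of the top face. Origin: centre of the block's underside; z up.
- block_c: Loose brown hardwood corner block, 60 x 60 x 40 mm high, about 90 g, with its pale dowel glued in: the dowel is 14 mm thick and stands 25 mm proud of the middle of the top face. Origin: centre of the block's underside; z up.
- dowel_a_top (a point): Centre of the top end of block_a's dowel, 71 mm above the bench. Not to be pointed at: cross over it, if at all, with the fingertips at least 30 mm higher.
- dowel_b_top (a point): Centre of the top end of block_b's dowel, 71 mm above the bench. Not to be pointed at: cross over it, if at all, with the fingertips at least 30 mm higher.
- dowel_c_top (a point): Centre of the top end of block_c's dowel, 71 mm above the bench. Not to be pointed at: cross over it, if at all, with the fingertips at least 30 mm higher.
- panel: Fixed grey control box, 200 x 90 x 30 mm high (200 along its own x), on the bench; it carries the two buttons, 100 mm apart along its x, in either order. Origin: centre of its underside; z up.
- red_top (a point): Centre of the top of the red push button's cap (34 mm across). It is pressed straight down.
- red (a joint): Travel of the red button: 0 m up, 0.006 m fully down; a spring brings it up again, fully down takes about 5 N.
- green_top (a point): Centre of the top of the green push button's cap (34 mm across); same make as the red one, to be left alone.
- green (a joint): Travel of the green button: 0 m up, 0.006 m fully down.
- mallet: Loose joiner's mallet lying on the bench beyond the tray, head 60 x 130 x 75 mm high, handle 26 mm thick pointing away along its own x. Origin: underside of the head; bystander.
- chisel: Loose wood chisel lying on the bench left of the tray, 255 mm long along its own x, 28 mm thick, orange handle to -x. Origin: near the middle, on the bench; bystander.
- glue: Loose closed glue jar, 56 mm across, 110 mm high, standing beyond the control box. Origin: centre of its underside; bystander.
- dowel_bin: Loose yellow bin, 100 x 120 x 45 mm high, with pale spare dowels, beyond the tray. Origin: centre of its underside; bystander.
There are look-alikes about, which are no part of the job. Leave any black, pink or turquoise look-alike of the block_b alone.

How it is judged:
By the outcome, as a careful person would: the job done as asked, in the order asked, and still so for the second after the job is handed in, with the robot touching nothing.
It also fails if it takes over 38 s, if anything falls off the work surface, if the arm or the gripper's body presses on something with over 40 N, if the wrist force passes 120 N, or if a joint passes its speed limit or range.

ROBOT

A 6-joint arm with a two-finger parallel gripper is mounted at the origin on the work surface. World frame = base frame: x ahead of the robot, y to its left, z up, the work surface at z = 0. Lengths are in m, angles in rad, forces in N, time in s.
With the tool pointing down it reaches from about 0.2 to 0.875 m from the base axis. Payload 3.4 kg.
Tool frame: the origin (TCP) lies at the very end of the fingers, on their centre line; the grasp point (between the pads) lies 19 mm behind it; z points along the fingers, y is the line along which they close (so a half turn about z gives the same grasp; the last joint's range is limited). The gripper opens to 94 mm and grips with 3 to 60 N. Pads are 16 mm wide; open, the fingers measure 119 mm over their backs; the gripper's body (75 mm by 177 mm) begins 78 mm behind the grasp point.
Start: joints at [-1.442, 0.276, 1.505, -0, 1.361, -0.121], TCP at [0.142, -0.557, 0.177] pointing down, gripper open.
Joint ranges: [-2.89, 2.89], [-0.75, 2.08], [0.22, 2.7], [-1.18, 4.32], [0.11, 2.71], [-2.7, 2.7]. Speed limits (rad/s): [2.57, 2.57, 3.14, 3.14, 3.14, 3.14].

INTERFACE

Orientations are given as a rotation vector (axis times angle).
In Python, from station import env gives the robot as it stands.
- The arm moves only by the tool jog_arm, never from a script. Its argument "rows" is a list that holds one entry, the list of rows, each a list of 7 numbers: the shift along the tool's x, y, z in mm, then the turn, a rotation vector about the tool's x, y, z in rad, then the finger opening in mm, from 0 to 94. In form: [[[tx, ty, tz, rx, ry, rz, jaw], ...]]. A call has 1 to 8 rows; each row is the pose to reach, as a shift and turn from the pose commanded when the call began, along the tool's axes at that moment; what a row does not reach only later rows make up. A row lasts 1/10 s, in which the tool goes at most 50 mm and 8.59 degrees, less where a joint would pass 70% of its speed; a pose out of reach is approached as far as the arm can. A call with a gripper value outside its range is refused whole. The fingers move at their own pace and stop on an object; the grip force is fixed at half the most. Time passes only in rows, so rows that repeat a pose let the fingers close. It gives the time, the measured TCP pose, the force, the opening and the grip force at its end, in the units of the state.
- env.observe(): the state, without advancing time (a new reading comes with each control period).
- env.read_camera(name): name is "scene" or "top" or "wrist"; returns the picture (384x512x3 uint8, red, green, blue); there is no depth.
- env.camera_params(name): a dict with "camera_matrix" (3x3 intrinsics, pixels), "view" (4x4, takes a point from world to camera coordinates); the wrist camera has in their place "tool_from_camera" (4x4, takes a point from camera to tool coordinates, whose origin is the TCP and whose axes are the flange's). Camera axes: x right, y up, looking along -z (the intrinsics and any distortion apply to the point x, -y, -z); pixel columns grow to the right and rows downward; lengths in m; the calibration is good to about 2 mm. A picture is of the moment at which its call begins: read the wrist's pose just before it. camera_params takes no time and is no camera call.
- env.hand_in(): hands the job in; it is judged then, once.
The state is a dict: "time": time; "joints": joint angles; "qvel": joint speeds; "tau": joint torques, N m; "position": TCP position; "eef_rot": TCP orientation; "wrist_force": force on the tool from outside, world axes, zero at the start; "wrist_torque": the same for the moment, N m; "opening": finger opening in m; "grasp_force": force on a finger pad.
Only numpy, scipy, OpenCV 4.12 (cv2) and the standard library are available. Lean on these libraries where they do the work, as an engineer would, in place of code of your own. Each camera call takes 0.05 s, during which the arm holds its last target. There are 200 camera calls.

## Working session

There is one attempt and no reset: what is moved stays moved. The work goes in short steps, Python scripts to look and compute and a tool call to move; the robot and the scene stay as the last step left them, time stands still between calls to the robot, and variables do not carry over. Pictures are saved under pics/ and viewed, at most 10 in all, crops included, and the job is handed in when it is done.

Besides the shell and the picture viewer there is one more tool, called after "Call:" as a command line: name --argument value ..., lists and objects as JSON in quotes. jog_arm: Moves the arm, as the interface text tells. Its arguments: {"type":"object","properties":{"rows":{"type":"array"}},"required":["rows"]}

```bash
mkdir -p pics; ls
python3 - <<'E'
from station import env
import cv2,numpy as np
for n in("top","scene"):
    p=env.camera_params(n);print(n,p)
    cv2.imwrite(f"pics/{n}0.png",cv2.resize(env.read_camera(n)[:,:,::-1],(800,600),interpolation=cv2.INTER_CUBIC))
o=env.observe();print(o["position"],o["eef_rot"],o["time"])
E
```

```text
pics
top {'camera_matrix': array([[446.15393243,   0.        , 253.40080585],
       [  0.        , 446.15393243, 190.88557645],
       [  0.        ,   0.        ,   1.        ]]), 'view': array([[-0.01559724, -0.99979479,  0.01292721,  0.04999375],
       [ 0.99861881, -0.01492755,  0.05037504, -0.54546822],
       [-0.05017173,  0.01369507,  0.99864671, -1.308718  ],
       [ 0.        ,  0.        ,  0.        ,  1.        ]])}
scene {'camera_matrix': array([[359.25470333,   0.        , 259.09936691],
       [  0.        , 359.25470333, 196.93186985],
       [  0.        ,   0.        ,   1.        ]]), 'view': array([[-0.54268512,  0.83991884,  0.00540441,  0.25363184],
       [-0.61269425, -0.40025653,  0.68146935,  0.2864669 ],
       [ 0.57454209,  0.36651202,  0.7318267 , -1.27137342],
       [ 0.        ,  0.        ,  0.        ,  1.        ]])}
[ 0.14207576 -0.55663531  0.17622811] [-3.11556668e+00 -3.91209980e-01  3.44843491e-05] 0.1
```

View pics/top0.png

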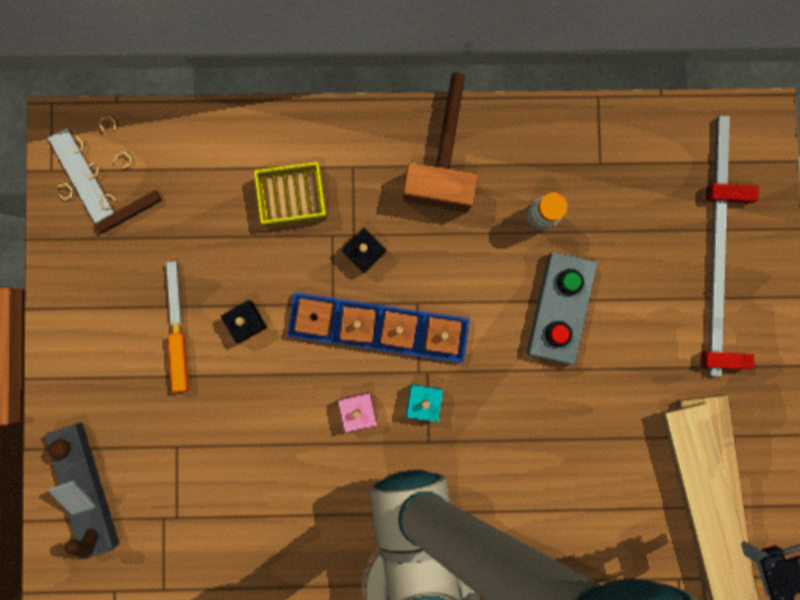

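View pics/scene0.png

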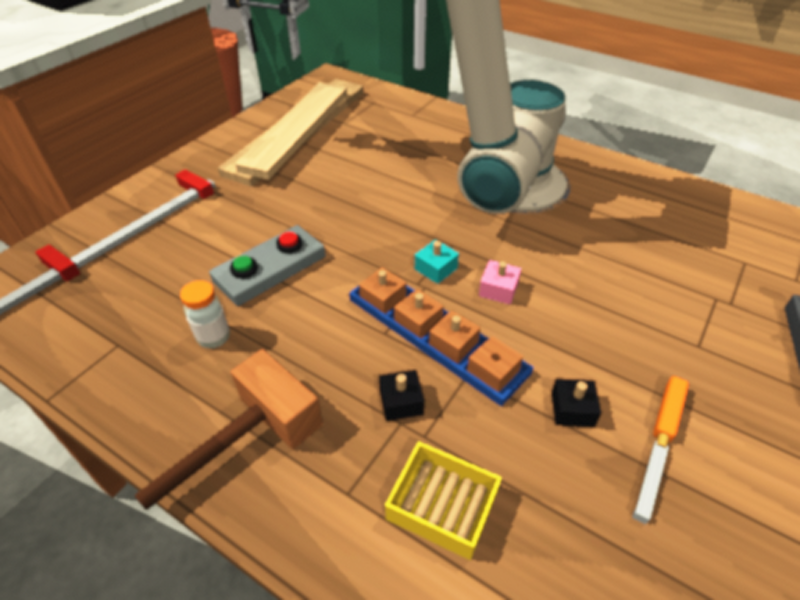

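The four tray blocks in the top view are at (314,317), (357,324), (400,330) and (444,337). Only (314,317) shows a dark hole; in the scene view it is at (496,357). The buttons in the top view are red (559,334) and green (571,282). I'll confirm with an enlarged crop and triangulate.

```bash
cat > h.py <<'E'
import numpy as np,cv2
from station import env
def ray(n,u,v):
    p=env.camera_params(n);K=p["camera_matrix"];V=p["view"];R=V[:3,:3];t=V[:3,3]
    c=-R.T@t; d=R.T@np.array([(u-K[0,2])/K[0,0],-(v-K[1,2])/K[1,1],-1]);return c,d
def atz(n,u,v,z):
    c,d=ray(n,u,v);return c+d*(z-c[2])/d[2]
def tri(a,b):
    c,d=a;e,f=b
    s=np.linalg.lstsq(np.c_[d,-f],e-c,rcond=None)[0];p,q=c+d*s[0],e+f*s[1]
    return (p+q)/2,np.linalg.norm(p-q)
E
python3 - <<'E'
from h import *
t=env.read_camera("top");s=env.read_camera("scene")
R=lambda a,k:cv2.resize(a,None,fx=k,fy=k,interpolation=cv2.INTER_CUBIC)
A=R(t[180:236,180:305],6.4)          # tray, top
B=np.hstack([R(t[155:235,335:385],4),R(s[140:200,130:210],4)[:320]if 0 else np.pad(R(s[140:200,130:210],4),((0,80),(0,0),(0,0)))])
B=np.pad(B,((0,0),(0,A.shape[1]-B.shape[1]),(0,0)))
im=np.vstack([A,B])[:600];cv2.imwrite("pics/crop1.png",im[:,:,::-1]);print(im.shape,A.shape)
f=lambda x:(x+.5)/1.5625-.5
for n,u,v in(("hole",314,317),("a",357,324),("b",400,330),("c",444,337)):
    print(n,atz("top",f(u),f(v),.046 if n=="hole" else .071))
print("hole",tri(ray("top",f(314),f(317)),ray("scene",f(496),f(357))))
def blob(im,lo,hi,ch):
    m=((im[:,:,ch].astype(int)-np.delete(im,ch,2).max(2).astype(int))>70).astype(np.uint8)
    n,l,st,c=cv2.connectedComponentsWithStats(m)
    return [(st[i,4],c[i]) for i in range(1,n) if lo[0]<c[i][0]<hi[0] and lo[1]<c[i][1]<hi[1] and st[i,4]>20]
for ch in(0,1):
    a=blob(t,(335,150),(390,235),ch);b=blob(s,(130,140),(215,180),ch);print(a,b)
    if a and b:print(tri(ray("top",*a[0][1]),ray("scene",*b[0][1])))
E
```

```text
(600, 800, 3) (358, 800, 3)
hole [0.51270947 0.19428781 0.046     ]
a [0.49822004 0.11412247 0.071     ]
b [0.48616848 0.0364948  0.071     ]
c [ 0.47227228 -0.04296697  0.071     ]
hole (array([0.51229233, 0.19567685, 0.04335514]), np.float64(0.002418621149809675))
[(np.int32(115), array([358.29565217, 213.4       ]))] [(np.int32(102), array([184.02941176, 152.44117647]))]
(array([ 0.47458616, -0.25979407,  0.04640493]), np.float64(0.0007538330535800292))
[(np.int32(80), array([365.8  , 179.575]))] [(np.int32(68), array([154.55882353, 167.48529412]))]
(array([ 0.57197936, -0.28355341,  0.04898313]), np.float64(0.001013452990588732))
```

View pics/crop1.png

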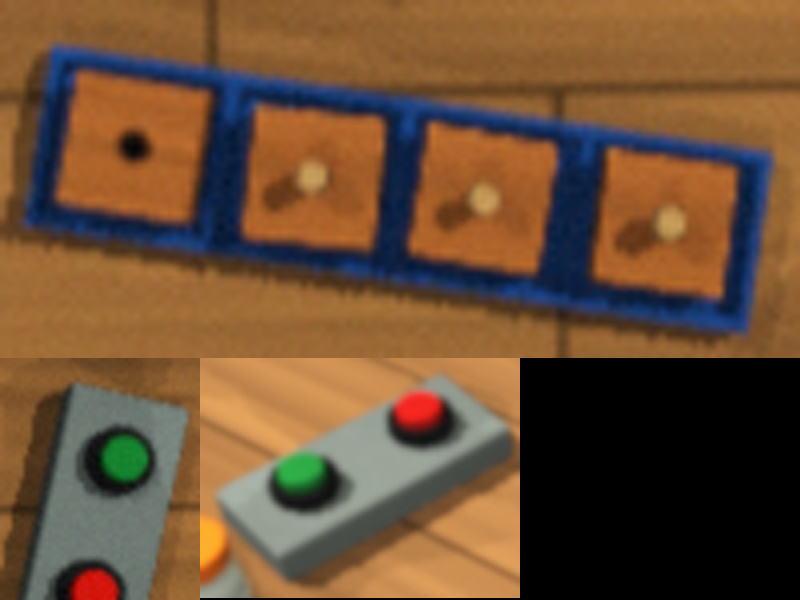

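The crop confirms it: only the leftmost tray block, at top (314,317), has a dark hole. The other three have dowels, and the black, pink and turquoise ones outside the tray are look-alikes. The hole is at about (0.512, 0.195) and red_top at about (0.474, -0.260, 0.047). The red-green gap measures 100 mm, as it should. Moving at height with the fingers closed.

Call:
jog_arm --rows '[[[544,-637,0,0,0,0,0],[544,-637,0,0,0,0,0],[544,-637,0,0,0,0,0],[544,-637,0,0,0,0,0],[544,-637,0,0,0,0,0],[544,-637,0,0,0,0,0],[544,-637,0,0,0,0,0],[544,-637,0,0,0,0,0]]]'

```text
time: 1.0
position: [0.319, -0.1964, 0.1771]
eef_rot: [3.117, 0.39, 0.001]
wrist_force: [1.3, -0.1, -1.4]
opening: 0.0336
grasp_force: 0.0
```

```bash
cat >> h.py <<'E'
from scipy.spatial.transform import Rotation as Ro
def todo(*tgt):
    o=env.observe();R=Ro.from_rotvec(o["eef_rot"]).as_matrix()
    print(o["time"],o["position"].round(4) if hasattr(o["position"],'round') else o["position"],"z axis",R[:,2].round(4),"F",np.round(o["wrist_force"],1),"open",o["opening"])
    for t in tgt: print(t,"shift mm",(R.T@(np.array(t)-o["position"])*1000).round(1))
E
python3 -c "
from h import *
todo((.512,.195,.177))"
```

```text
1.0 [ 0.319  -0.1964  0.1771] z axis [ 8.e-04 -5.e-04 -1.e+00] F [ 1.3 -0.1 -1.4] open 0.0336460896271827
(0.512, 0.195, 0.177) shift mm [ 283.4 -331.8    0. ]
```

Call:
jog_arm --rows '[[[283,-332,0,0,0,0,0],[283,-332,0,0,0,0,0],[283,-332,0,0,0,0,0],[283,-332,0,0,0,0,0],[283,-332,0,0,0,0,0],[283,-332,0,0,0,0,0],[283,-332,0,0,0,0,0],[283,-332,0,0,0,0,0]]]'

```text
time: 1.8
position: [0.4952, 0.163, 0.1769]
eef_rot: [3.117, 0.393, 0.0]
wrist_force: [0.9, -0.7, 0.5]
opening: 0.0005
grasp_force: 0.0
```

Run:
```python
from h import *
todo((.512,.195,.071))
o=env.observe();w=env.read_camera("wrist");p=env.camera_params("wrist");print(p)
cv2.imwrite("pics/w1.png",cv2.resize(w[:,:,::-1],(800,600),interpolation=cv2.INTER_CUBIC))
R=Ro.from_rotvec(o["eef_rot"]).as_matrix()
T=np.eye(4);T[:3,:3]=R;T[:3,3]=o["position"];M=np.linalg.inv(T@np.array(p["tool_from_camera"]))
c=M@np.array([.512,.195,.046,1]);K=p["camera_matrix"]
u=K@np.array([c[0],-c[1],-c[2]]);print("expected px in 800 view",(u[:2]/u[2]+.5)*1.5625)
```

```text
1.8 [0.4952 0.163  0.1769] z axis [ 2.e-04 -4.e-04 -1.e+00] F [ 0.9 -0.7  0.5] open 0.0005075190886837139
(0.512, 0.195, 0.071) shift mm [ 24.2 -26.9 105.9]
{'camera_matrix': array([[271.45916998,   0.        , 253.94147748],
       [  0.        , 271.45916998, 189.66372784],
       [  0.        ,   0.        ,   1.        ]]), 'tool_from_camera': array([[-2.49756091e-04,  9.66544583e-01,  2.56498553e-01,
         7.52008032e-02],
       [ 9.99999921e-01,  3.20811067e-04, -2.35175315e-04,
         3.99737950e-04],
       [-3.09595001e-04,  2.56498474e-01, -9.66544586e-01,
        -2.08043411e-01],
       [ 0.00000000e+00,  0.00000000e+00,  0.00000000e+00,
         1.00000000e+00]])}
expected px in 800 view [363.49162055 250.3356246 ]
```

View pics/w1.png

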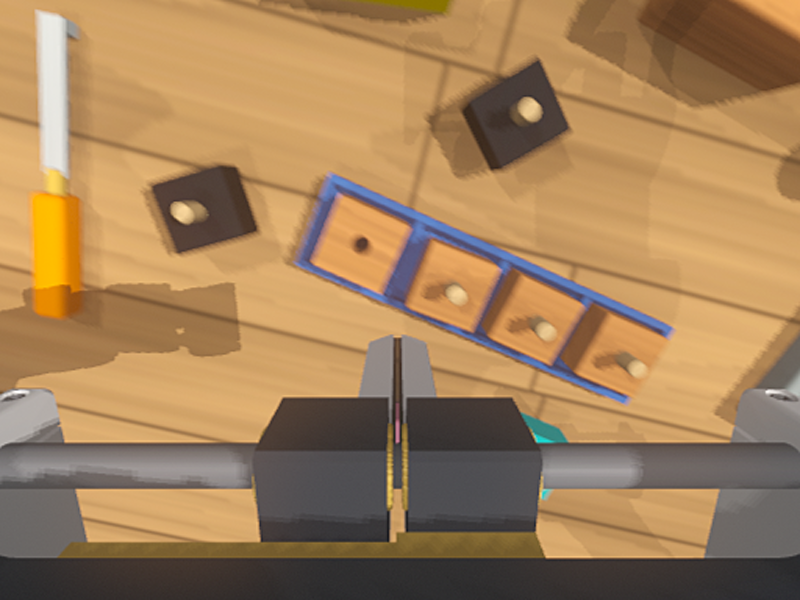

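The wrist view shows the empty hole at (362,244), against a predicted (363,250), which agrees to within about 5 mm. The dowelled blocks are at (455,294), (543,330) and (634,367). Next: across above the hole, then down.

Call:
jog_arm --rows '[[[26,-28,0,0,0,0,0],[26,-28,0,0,0,0,0],[26,-28,0,0,0,0,0],[26,-28,40,0,0,0,0],[26,-28,80,0,0,0,0],[26,-28,80,0,0,0,0],[26,-28,80,0,0,0,0]]]'

```text
time: 2.55
position: [0.5127, 0.1933, 0.0973]
eef_rot: [3.117, 0.389, -0.002]
wrist_force: [0.6, 0.3, 0.6]
opening: 0.0005
grasp_force: 0.0
```

Run:
```python
from h import *
todo((.512,.195,.068))
o=env.observe();w=env.read_camera("wrist");p=env.camera_params("wrist")
R=Ro.from_rotvec(o["eef_rot"]).as_matrix()
T=np.eye(4);T[:3,:3]=R;T[:3,3]=o["position"];M=np.linalg.inv(T@np.array(p["tool_from_camera"]))
c=M@np.array([.512,.195,.046,1]);K=p["camera_matrix"]
u=K@np.array([c[0],-c[1],-c[2]]);u=u[:2]/u[2];print("expected px",u)
x,y=u.astype(int);print("crop from",x-80,y-60)
cv2.imwrite("pics/w2.png",cv2.resize(w[y-60:y+60,x-80:x+80,::-1],None,fx=5,fy=5,interpolation=cv2.INTER_CUBIC))
```

```text
2.55 [0.5127 0.1933 0.0973] z axis [-1.e-03 -5.e-04 -1.e+00] F [0.6 0.3 0.6] open 0.00050236589736469
(0.512, 0.195, 0.068) shift mm [-0.2 -1.8 29.3]
expected px [251.67613149 196.038552  ]
crop from 171 136
```

View pics/w2.png

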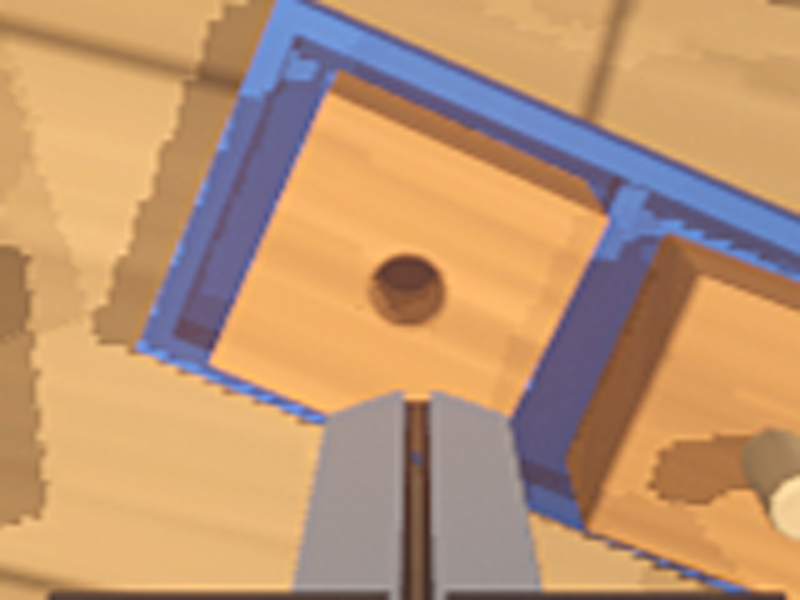

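The hole is at (407,290) in the crop, against an expected (403,300). That is about 2 mm off, which is good. Descending to about 22 mm above it and holding.

Call:
jog_arm --rows '[[[1,-1,15,0,0,0,0],[1,-1,29,0,0,0,0],[1,-1,29,0,0,0,0],[1,-1,29,0,0,0,0],[1,-1,29,0,0,0,0],[1,-1,29,0,0,0,0],[1,-1,29,0,0,0,0],[1,-1,29,0,0,0,0]]]'

```text
time: 3.4
position: [0.514, 0.1957, 0.0683]
eef_rot: [-3.117, -0.391, -0.001]
wrist_force: [-0.1, 0.1, -1.2]
opening: 0.0002
grasp_force: 0.0
```

Call:
jog_arm --rows '[[[0,0,0,0,0,0,0],[0,0,0,0,0,0,0],[0,0,0,0,0,0,0],[0,0,0,0,0,0,0],[0,0,0,0,0,0,0],[0,0,0,0,0,0,0],[0,0,0,0,0,0,0],[0,0,0,0,0,0,0]]]'

```text
time: 4.2
position: [0.5139, 0.1956, 0.0679]
eef_rot: [3.117, 0.391, 0.0]
wrist_force: [-0.4, -0.1, 0.6]
opening: 0.0005
grasp_force: 0.0
```

Call:
jog_arm --rows '[[[0,0,0,0,0,0,0],[0,0,0,0,0,0,0],[0,0,0,0,0,0,0],[0,0,0,0,0,0,0],[0,0,0,0,0,0,0],[0,0,0,0,0,0,0],[0,0,0,0,0,0,0],[0,0,0,0,0,0,0]]]'

```text
time: 5.0
position: [0.5138, 0.1956, 0.0679]
eef_rot: [3.117, 0.391, 0.0]
wrist_force: [0.4, 0.1, -0.5]
opening: 0.0003
grasp_force: 0.0
```

Call:
jog_arm --rows '[[[0,0,0,0,0,0,0],[0,0,0,0,0,0,0],[0,0,0,0,0,0,0],[0,0,0,0,0,0,0],[0,0,0,0,0,0,0],[0,0,-50,0,0,0,0],[0,0,-100,0,0,0,0],[0,0,-100,0,0,0,0]]]'

```text
time: 5.8
position: [0.5188, 0.1969, 0.175]
eef_rot: [-3.115, -0.391, -0.022]
wrist_force: [0.2, 0.9, -0.3]
opening: 0.0005
grasp_force: 0.0
```

```bash
python3 -c "
from h import *
todo((.474,-.260,.168))"
```

```text
5.8 [0.5188 0.1969 0.175 ] z axis [ 0.0139  0.0033 -0.9999] F [ 0.2  0.9 -0.3] open 0.0005200020445729216
(0.474, -0.26, 0.168) shift mm [-156.4  431.7    4.8]
```

Call:
jog_arm --rows '[[[-151,432,0,0,0,0,0],[-151,432,0,0,0,0,0],[-151,432,0,0,0,0,0],[-151,432,0,0,0,0,0],[-151,432,0,0,0,0,0],[-151,432,0,0,0,0,0],[-151,432,0,0,0,0,0],[-151,432,0,0,0,0,0]]]'

```text
time: 6.6
position: [0.4786, -0.2047, 0.1676]
eef_rot: [-3.117, -0.391, -0.0]
wrist_force: [1.0, 0.1, -0.7]
opening: 0.0005
grasp_force: 0.0
```

```bash
python3 -c "
from h import *
todo((.474,-.260,.168))"
```

```text
6.6 [ 0.4786 -0.2047  0.1676] z axis [ 1.e-04  1.e-04 -1.e+00] F [ 1.   0.1 -0.7] open 0.0005021530143326471
(0.474, -0.26, 0.168) shift mm [-18.1  52.5  -0.4]
```

Call:
jog_arm --rows '[[[-18,52,0,0,0,0,0],[-18,52,0,0,0,0,0],[-18,52,40,0,0,0,0],[-18,52,80,0,0,0,0],[-18,52,80,0,0,0,0],[-18,52,80,0,0,0,0],[-18,52,80,0,0,0,0],[-18,52,80,0,0,0,0]]]'

```text
time: 7.4
position: [0.4763, -0.2583, 0.0901]
eef_rot: [3.114, 0.392, 0.005]
wrist_force: [0.5, -0.0, 0.0]
opening: 0.0006
grasp_force: 0.0
```

Run:
```python
from h import *
todo((.474,-.260,.05))
o=env.observe();w=env.read_camera("wrist");p=env.camera_params("wrist")
R=Ro.from_rotvec(o["eef_rot"]).as_matrix()
T=np.eye(4);T[:3,:3]=R;T[:3,3]=o["position"];M=np.linalg.inv(T@np.array(p["tool_from_camera"]))
c=M@np.array([.4745,-.26,.047,1]);K=p["camera_matrix"]
u=K@np.array([c[0],-c[1],-c[2]]);u=u[:2]/u[2]
x,y=u.astype(int);print("expected px",u,"crop from",x-80,y-60)
cv2.imwrite("pics/w3.png",cv2.resize(w[y-60:y+60,x-80:x+80,::-1],None,fx=5,fy=5,interpolation=cv2.INTER_CUBIC))
```

```text
7.4 [ 0.4763 -0.2583  0.0901] z axis [ 0.0034 -0.0025 -1.    ] F [ 0.5 -0.   0. ] open 0.0005542886701313573
(0.474, -0.26, 0.05) shift mm [-2.7  0.9 40.1]
expected px [254.53448594 200.44923434] crop from 174 140
```

View pics/w3.png

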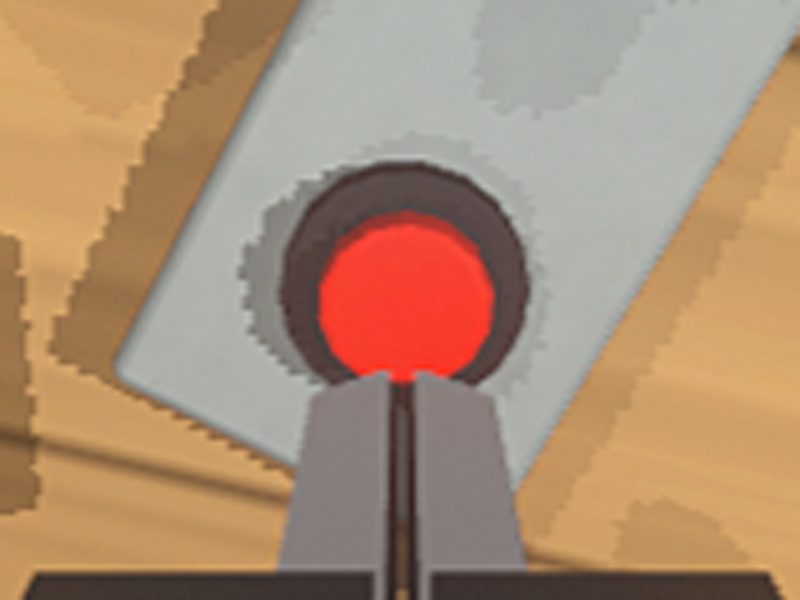

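The red cap is at (406,305) in the crop, against a predicted (403,302), so I'm aligned. Descending and feeling for contact.

Call:
jog_arm --rows '[[[-2,1,20,0,0,0,0],[-2,1,34,0,0,0,0],[-2,1,36,0,0,0,0],[-2,1,38,0,0,0,0],[-2,1,40,0,0,0,0],[-2,1,40,0,0,0,0],[-2,1,40,0,0,0,0]]]'

```text
time: 8.15
position: [0.4734, -0.2594, 0.0485]
eef_rot: [3.116, 0.391, 0.001]
wrist_force: [-0.4, 0.4, -0.1]
opening: 0.0001
grasp_force: 0.0
```

Call:
jog_arm --rows '[[[0,0,1,0,0,0,0],[0,0,2,0,0,0,0],[0,0,3,0,0,0,0],[0,0,3,0,0,0,0],[0,0,3,0,0,0,0]]]'

```text
time: 8.65
position: [0.473, -0.2591, 0.0449]
eef_rot: [-3.117, -0.391, 0.0]
wrist_force: [0.4, 0.2, 0.4]
opening: 0.0006
grasp_force: 0.0
```

Call:
jog_arm --rows '[[[0,0,1,0,0,0,0],[0,0,2,0,0,0,0],[0,0,2,0,0,0,0],[0,0,2,0,0,0,0]]]'

```text
time: 9.05
position: [0.473, -0.2591, 0.0429]
eef_rot: [3.117, 0.391, -0.0]
wrist_force: [-0.2, 0.5, 0.4]
opening: 0.0006
grasp_force: 0.0
```

Call:
jog_arm --rows '[[[0,0,1,0,0,0,0],[0,0,2,0,0,0,0],[0,0,2,0,0,0,0],[0,0,2,0,0,0,0]]]'

```text
time: 9.45
position: [0.473, -0.2592, 0.0409]
eef_rot: [3.117, 0.391, -0.0]
wrist_force: [0.1, 0.6, -0.3]
opening: 0.0004
grasp_force: 0.0
```

Call:
jog_arm --rows '[[[0,0,1,0,0,0,0],[0,0,2,0,0,0,0],[0,0,2,0,0,0,0],[0,0,2,0,0,0,0]]]'

```text
time: 9.85
position: [0.473, -0.2591, 0.0389]
eef_rot: [-3.117, -0.391, 0.0]
wrist_force: [-1.1, -0.3, -0.2]
opening: 0.0008
grasp_force: 0.0
```

Run:
```python
from h import *
w=env.read_camera("wrist");s=env.read_camera("scene")
im=np.hstack([cv2.resize(w[140:260,174:334],(400,300),interpolation=2),cv2.resize(s[120:180,150:230],(400,300),interpolation=2)])
cv2.imwrite("pics/c4.png",im[:,:,::-1])
```

```text
(no output)
```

View pics/c4.png

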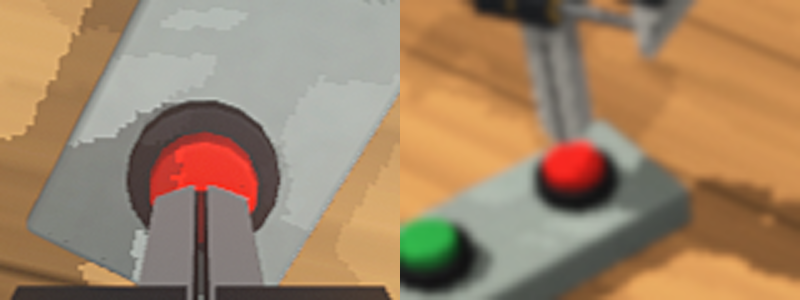

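Run:
```python
from h import *
p=env.camera_params("scene");o=env.observe();K=p["camera_matrix"]
for q in (o["position"],np.array([.4745,-.26,.0464]),np.array([.473,-.259,.06]),np.array([.448,-.259,.039])):
    c=p["view"]@np.r_[q,1];u=K@np.array([c[0],-c[1],-c[2]]);u=u[:2]/u[2];print(q,u,"crop",400+(u[0]-150)*5,(u[1]-120)*5)
print(o["joints"],o["tau"],o["wrist_force"])
p=env.camera_params("wrist");M=np.linalg.inv(p["tool_from_camera"]);K=p["camera_matrix"]
c=M@[0,0,0,1];u=K@np.array([c[0],-c[1],-c[2]]);u=u[:2]/u[2];print("tcp in wrist crop",(u-[174,140])*2.5)
```

```text
[ 0.47303215 -0.25921661  0.03898559] [184.76430389 154.14656023] crop 573.8215194451412 170.7328011478151
[ 0.4745 -0.26    0.0464] [183.86545772 152.3913198 ] crop 569.3272886184852 161.95659902174413
[ 0.473 -0.259  0.06 ] [183.77890548 148.64387403] crop 568.8945273808991 143.2193701299289
[ 0.448 -0.259  0.039] [190.32549866 149.63808036] crop 601.6274932830783 148.19040177886464
[-6.30257138e-01  3.37790912e-01  1.78759046e+00 -9.04126914e-05
  1.01607436e+00  6.90829414e-01] [ 9.12649666e-04 -3.97412503e+01 -1.94394529e+01  5.70315099e-02
 -3.37047642e-02 -2.13460567e-05] [ 0.11101271 -0.3777956  -0.37745591]
tcp in wrist crop [198.48665858 183.66116733]
```

Run:
```python
from h import *
s=env.read_camera("scene");t=env.read_camera("top")
for n,i in(("s",s),("t",t)):
    d=i.astype(int);m=(d[:,:,0]-d[:,:,1:].max(2)>70)
    r=(slice(140,175),slice(165,205)) if n=="s" else (slice(195,230),slice(340,380))
    y,x=np.nonzero(m[r]);print(n,len(x),x.mean()+r[1].start if len(x) else 0,y.mean()+r[0].start if len(x) else 0, y.min()+r[0].start,y.max()+r[0].start)
cv2.imwrite("pics/c5.png",np.hstack([cv2.resize(s[105:180,160:210],(400,600),interpolation=2),cv2.resize(t[185:245,330:370],(400,600),interpolation=2)])[:,:,::-1])
```

```text
s 100 184.0 152.5 148 157Traceback (most recent call last):
  File "<stdin>", line 6, in <module>
    return umr_minimum(a, axis, None, out, keepdims, initial, where)
ValueError: zero-size array to reduction operation minimum which has no identity
```

Run:
```python
from h import *
s=env.read_camera("scene")
cv2.imwrite("pics/c5.png",cv2.resize(s[90:180,140:240],(660,594),interpolation=2)[:,:,::-1])
```

```text
(no output)
```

View pics/c5.png

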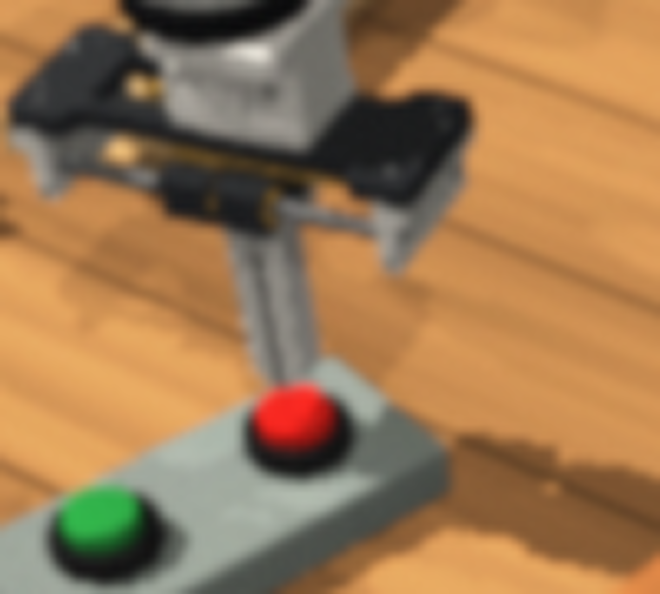

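Run:
```python
from h import *
o=env.observe();R=Ro.from_rotvec(o["eef_rot"]).as_matrix();p=env.camera_params("scene");K=p["camera_matrix"]
for q in [(0,0,0),(0,0,-20),(8,0,0),(8,0,-20),(0,0,-97),(37,88,-97),(37,-88,-97),(-37,88,-97),(37,0,-97)]:
    w=o["position"]+R@np.array(q)/1000
    c=p["view"]@np.r_[w,1];u=K@np.array([c[0],-c[1],-c[2]]);u=u[:2]/u[2];s=((u-[140,90])*6.6).round()
    pw=env.camera_params("wrist");c=np.linalg.inv(pw["tool_from_camera"])@np.r_[np.array(q)/1000,1];k=pw["camera_matrix"]@np.array([c[0],-c[1],-c[2]]);k=k[:2]/k[2]
    print(q,"c5 px",s,"wrist c4 px",((k-[174,140])*2.5).round())
```

```text
(0, 0, 0) c5 px [295. 423.] wrist c4 px [198. 184.]
(0, 0, -20) c5 px [289. 389.] wrist c4 px [198. 207.]
(8, 0, 0) c5 px [287. 434.] wrist c4 px [198. 160.]
(8, 0, -20) c5 px [281. 400.] wrist c4 px [198. 181.]
(0, 0, -97) c5 px [262. 246.] wrist c4 px [198. 361.]
(37, 88, -97) c5 px [ 31. 255.] wrist c4 px [707. 173.]
(37, -88, -97) c5 px [417. 341.] wrist c4 px [-313.  173.]
(-37, 88, -97) c5 px [120. 159.] wrist c4 px [637. 523.]
(37, 0, -97) c5 px [220. 297.] wrist c4 px [197. 173.]
```

The scene crop shows the red cap fully visible, and the fingers end at about (290,380), some 20 mm above where the reported TCP projects (295,423). The wrist view agrees: the tip edge is where a tip 20–25 mm short of the TCP would be. So the real fingertips end short of the reported TCP, and my pointing hold may have been too high. I'll check this with a very light touch before deciding.

Call:
jog_arm --rows '[[[0,0,3,0,0,0,0],[0,0,6,0,0,0,0],[0,0,9,0,0,0,0],[0,0,9,0,0,0,0],[0,0,9,0,0,0,0]]]'

```text
time: 10.6
position: [0.4729, -0.2591, 0.0298]
eef_rot: [-3.117, -0.391, 0.0]
wrist_force: [0.6, -0.0, 0.6]
opening: 0.0004
grasp_force: 0.0
```

```bash
cat > f.py <<'E'
from h import *
o=env.observe();s=env.read_camera("scene");d=s.astype(int);m=(d[:,:,0]-d[:,:,1:].max(2)>70)[140:175,165:205]
y,x=np.nonzero(m);print(o["time"],o["position"],o["wrist_force"],"tau",np.round(o["tau"],2),"red",m.sum(),y.mean()+140,y.min()+140)
E
python3 f.py
```

```text
10.6 [ 0.47290344 -0.25910873  0.02978879] [ 0.63084042 -0.03873988  0.58763175] tau [ 0.000e+00 -3.986e+01 -1.899e+01  6.000e-02 -3.000e-02 -0.000e+00] red 80 153.3875 150
```

The TCP reads 0.030, level with the panel top, with no force, so the fingers are definitely shorter than stated. Easing on.

Call:
jog_arm --rows '[[[0,0,1,0,0,0,0],[0,0,2,0,0,0,0],[0,0,2,0,0,0,0],[0,0,2,0,0,0,0]]]'

```text
time: 11.05
position: [0.473, -0.2592, 0.028]
eef_rot: [3.117, 0.391, 0.0]
wrist_force: [0.2, 0.2, 0.3]
opening: 0.0005
grasp_force: 0.0
```

Call:
jog_arm --rows '[[[0,0,1,0,0,0,0],[0,0,2,0,0,0,0],[0,0,2,0,0,0,0],[0,0,2,0,0,0,0]]]'

```text
time: 11.45
position: [0.473, -0.2591, 0.0259]
eef_rot: [-3.117, -0.391, 0.0]
wrist_force: [0.4, 0.6, -0.2]
opening: 0.0005
grasp_force: 0.0
```

```bash
python3 f.py
```

```text
11.45 [ 0.47296048 -0.25912309  0.02590264] [ 0.37937603  0.62604294 -0.20477357] tau [-0.000e+00 -4.006e+01 -1.891e+01  6.000e-02 -3.000e-02 -0.000e+00] red 71 153.71830985915494 150
```

Call:
jog_arm --rows '[[[0,0,1,0,0,0,0],[0,0,2,0,0,0,0],[0,0,2,0,0,0,0]]]'

```text
time: 11.8
position: [0.473, -0.2592, 0.0239]
eef_rot: [3.117, 0.391, -0.0]
wrist_force: [0.4, 0.6, -0.3]
opening: 0.0003
grasp_force: 0.0
```

Call:
jog_arm --rows '[[[0,0,1,0,0,0,0],[0,0,1,0,0,0,0],[0,0,1,0,0,0,0]]]'

```text
time: 12.1
position: [0.473, -0.2592, 0.0231]
eef_rot: [3.117, 0.391, 0.0]
wrist_force: [0.1, -0.2, 1.2]
opening: 0.0007
grasp_force: 0.8
```

```bash
python3 f.py
```

```text
12.1 [ 0.47302188 -0.25918421  0.02309742] [ 0.14057892 -0.22069587  1.21630619] tau [-3.000e-02 -3.923e+01 -1.852e+01  6.000e-02 -1.800e-01 -0.000e+00] red 66 153.8939393939394 150
```

Contact came at TCP z ≈ 0.0235, with the cap at about 0.046, so the real fingertips end about 22 mm short of the TCP. My earlier hold was therefore about 44 mm above the hole, too high. The button has only been touched, not pressed, so I'll redo the pointing at the right height first and then press.

Call:
jog_arm --rows '[[[0,0,-50,0,0,0,0],[0,0,-100,0,0,0,0],[0,0,-120,0,0,0,0],[0,0,-120,0,0,0,0],[150,-430,-120,0,0,0,0],[150,-430,-120,0,0,0,0],[150,-430,-120,0,0,0,0],[150,-430,-120,0,0,0,0]]]'

```text
time: 12.95
position: [0.4887, -0.058, 0.141]
eef_rot: [-3.116, -0.39, 0.005]
wrist_force: [1.4, 0.6, -0.4]
opening: 0.0005
grasp_force: 0.0
```

```bash
python3 -c "
from h import *
todo((.5125,.195,.143))"
```

```text
12.95 [ 0.4887 -0.058   0.141 ] z axis [-3.1e-03  8.0e-04 -1.0e+00] F [ 1.4  0.6 -0.4] open 0.0005478505478282338
(0.5125, 0.195, 0.143) shift mm [  85.3 -239.3   -1.9]
```

Call:
jog_arm --rows '[[[85,-239,0,0,0,0,0],[85,-239,0,0,0,0,0],[85,-239,0,0,0,0,0],[85,-239,0,0,0,0,0],[85,-239,0,0,0,0,0],[85,-239,0,0,0,0,0],[85,-239,0,0,0,0,0],[85,-239,0,0,0,0,0]]]'

```text
time: 13.75
position: [0.5125, 0.1914, 0.1416]
eef_rot: [3.116, 0.391, -0.004]
wrist_force: [-0.2, -0.6, -0.8]
opening: 0.0005
grasp_force: 0.0
```

```bash
python3 -c "
from h import *
todo((.5125,.195,.045))"
```

```text
13.75 [0.5125 0.1914 0.1416] z axis [-0.0025 -0.0016 -1.    ] F [-0.2 -0.6 -0.8] open 0.0005461545429697498
(0.5125, 0.195, 0.045) shift mm [ 1.2 -3.6 96.6]
```

Call:
jog_arm --rows '[[[1,-2,40,0,0,0,0],[1,-2,75,0,0,0,0],[1,-2,88,0,0,0,0],[1,-2,96,0,0,0,0],[1,-2,96,0,0,0,0],[1,-2,96,0,0,0,0],[1,-2,96,0,0,0,0]]]'

```text
time: 14.45
position: [0.515, 0.1947, 0.0481]
eef_rot: [-3.117, -0.39, -0.004]
wrist_force: [0.4, -1.0, 0.4]
opening: 0.0
grasp_force: 0.0
```

Run:
```python
from h import *
todo((.5125,.195,.045))
w=env.read_camera("wrist");s=env.read_camera("scene")
im=np.hstack([cv2.resize(w[140:260,174:334],(400,300),interpolation=2),cv2.resize(s[195:270,270:370],(400,300),interpolation=2)])
cv2.imwrite("pics/c6.png",im[:,:,::-1])
```

```text
14.45 [0.515  0.1947 0.0481] z axis [ 2.4e-03  4.0e-04 -1.0e+00] F [ 0.4 -1.   0.4] open 1.6679177484071027e-05
(0.5125, 0.195, 0.045) shift mm [-2.3 -0.9  3.1]
```

View pics/c6.png

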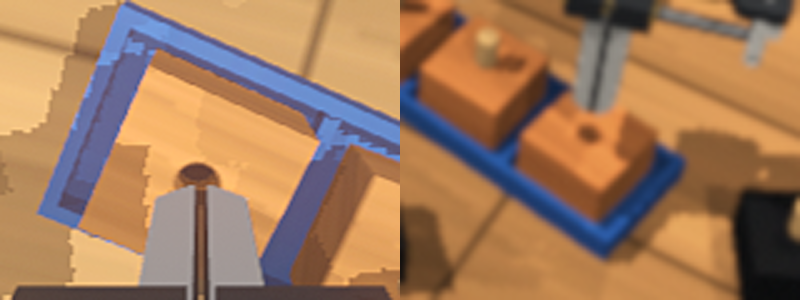

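The tips are directly above the empty hole. In the scene half the tip is at (597,110) and the hole at (592,132), a gap of about 20 mm. Holding.

Call:
jog_arm --rows '[[[-1,0,2,0,0,0,0],[-1,0,2,0,0,0,0],[-1,0,2,0,0,0,0],[-1,0,2,0,0,0,0],[-1,0,2,0,0,0,0],[-1,0,2,0,0,0,0],[-1,0,2,0,0,0,0],[-1,0,2,0,0,0,0]]]'

```text
time: 15.35
position: [0.5129, 0.1946, 0.0449]
eef_rot: [3.117, 0.391, -0.0]
wrist_force: [-0.8, 0.4, -0.1]
opening: 0.0008
grasp_force: 0.0
```

Call:
jog_arm --rows '[[[0,0,0,0,0,0,0],[0,0,0,0,0,0,0],[0,0,0,0,0,0,0],[0,0,0,0,0,0,0],[0,0,0,0,0,0,0],[0,0,0,0,0,0,0],[0,0,0,0,0,0,0],[0,0,0,0,0,0,0]]]'

```text
time: 16.15
position: [0.513, 0.1946, 0.0449]
eef_rot: [3.117, 0.391, 0.0]
wrist_force: [0.4, 0.3, -0.4]
opening: -0.0
grasp_force: 0.0
```

Call:
jog_arm --rows '[[[0,0,0,0,0,0,0],[0,0,0,0,0,0,0],[0,0,0,0,0,0,0],[0,0,0,0,0,0,0],[0,0,0,0,0,0,0],[0,0,0,0,0,0,0],[0,0,0,0,0,0,0],[0,0,0,0,0,0,0]]]'

```text
time: 16.95
position: [0.5129, 0.1946, 0.0449]
eef_rot: [3.117, 0.391, 0.0]
wrist_force: [0.6, -1.0, 0.2]
opening: 0.0004
grasp_force: 0.0
```

Call:
jog_arm --rows '[[[0,0,0,0,0,0,0],[0,0,0,0,0,0,0],[0,0,0,0,0,0,0],[0,0,0,0,0,0,0],[0,0,-40,0,0,0,0],[0,0,-80,0,0,0,0],[0,0,-100,0,0,0,0],[0,0,-100,0,0,0,0]]]'

```text
time: 17.75
position: [0.5155, 0.1953, 0.1483]
eef_rot: [-3.116, -0.391, -0.012]
wrist_force: [-0.4, 0.1, -0.6]
opening: 0.0006
grasp_force: 0.0
```

```bash
python3 -c "
from h import *
todo((.474,-.260,.145))"
```

```text
17.75 [0.5155 0.1953 0.1483] z axis [ 0.0072  0.0016 -1.    ] F [-0.4  0.1 -0.6] open 0.0005672645475841488
(0.474, -0.26, 0.145) shift mm [-152.8  430.9    2.2]
```

Call:
jog_arm --rows '[[[-150,431,0,0,0,0,0],[-150,431,0,0,0,0,0],[-150,431,0,0,0,0,0],[-150,431,0,0,0,0,0],[-150,431,0,0,0,0,0],[-150,431,0,0,0,0,0],[-150,431,0,0,0,0,0],[-150,431,0,0,0,0,0]]]'

```text
time: 18.55
position: [0.4774, -0.2053, 0.1432]
eef_rot: [-3.115, -0.391, 0.003]
wrist_force: [0.8, -0.7, -0.0]
opening: 0.0008
grasp_force: 0.0
```

```bash
python3 -c "
from h import *
todo((.474,-.260,.045))"
```

```text
18.55 [ 0.4774 -0.2053  0.1432] z axis [-0.0022  0.0015 -1.    ] F [ 0.8 -0.7 -0. ] open 0.0007711433025840929
(0.474, -0.26, 0.045) shift mm [-16.6  52.4  98.2]
```

Call:
jog_arm --rows '[[[-17,52,0,0,0,0,0],[-17,52,0,0,0,0,0],[-17,52,30,0,0,0,0],[-17,52,70,0,0,0,0],[-17,52,98,0,0,0,0],[-17,52,112,0,0,0,0],[-17,52,112,0,0,0,0],[-17,52,112,0,0,0,0]]]'

```text
time: 19.35
position: [0.4749, -0.2576, 0.0323]
eef_rot: [-3.116, -0.392, 0.002]
wrist_force: [0.7, 0.5, -0.7]
opening: 0.0007
grasp_force: 0.0
```

```bash
python3 -c "
from h import *
todo((.474,-.260,.024))"
```

```text
19.35 [ 0.4749 -0.2576  0.0323] z axis [-0.0013  0.0011 -1.    ] F [ 0.7  0.5 -0.7] open 0.000703037150236632
(0.474, -0.26, 0.024) shift mm [-1.5  2.1  8.3]
```

Contact should be at 0.0235 and full travel at about 0.0175. Pressing in small steps.

Call:
jog_arm --rows '[[[-1,1,4,0,0,0,0],[-1,1,8,0,0,0,0],[-1,1,10,0,0,0,0],[-1,1,11,0,0,0,0],[-1,1,12,0,0,0,0],[-1,1,13,0,0,0,0],[-1,1,13,0,0,0,0],[-1,1,13,0,0,0,0]]]'

```text
time: 20.15
position: [0.4748, -0.2599, 0.0202]
eef_rot: [3.117, 0.391, 0.001]
wrist_force: [0.4, 0.5, 4.2]
opening: 0.0004
grasp_force: 1.7
```

Call:
jog_arm --rows '[[[0,0,1,0,0,0,0],[0,0,2,0,0,0,0],[0,0,2,0,0,0,0],[0,0,2,0,0,0,0]]]'

```text
time: 20.55
position: [0.4748, -0.2599, 0.0181]
eef_rot: [3.117, 0.391, 0.0]
wrist_force: [-0.4, 0.5, 4.9]
opening: 0.0006
grasp_force: 2.3
```

Call:
jog_arm --rows '[[[0,0,1,0,0,0,0],[0,0,1,0,0,0,0],[0,0,1,0,0,0,0]]]'

```text
time: 20.85
position: [0.4748, -0.2599, 0.0177]
eef_rot: [3.117, 0.391, 0.001]
wrist_force: [-0.8, 1.4, 8.4]
opening: 0.0009
grasp_force: 4.3
```

Call:
jog_arm --rows '[[[0,0,1,0,0,0,0],[0,0,1,0,0,0,0],[0,0,1,0,0,0,0]]]'

```text
time: 21.15
position: [0.4749, -0.2599, 0.0175]
eef_rot: [3.116, 0.391, 0.001]
wrist_force: [-2.3, 0.9, 13.7]
opening: 0.0007
grasp_force: 7.2
```

The button has bottomed out: travel has stopped at 0.0175 and the force has jumped to 14 N. Now lifting clear.

Call:
jog_arm --rows '[[[0,0,-5,0,0,0,0],[0,0,-12,0,0,0,0],[0,0,-30,0,0,0,0],[0,0,-70,0,0,0,0],[0,0,-110,0,0,0,0],[0,0,-130,0,0,0,0],[0,0,-130,0,0,0,0],[0,0,-130,0,0,0,0]]]'

```text
time: 21.95
position: [0.4739, -0.2593, 0.145]
eef_rot: [-3.116, -0.391, 0.002]
wrist_force: [-1.9, -0.5, -0.5]
opening: 0.0003
grasp_force: 0.0
```

Call:
jog_arm --rows '[[[-80,0,0,0,0,0,0],[-80,0,0,0,0,0,0],[-80,0,0,0,0,0,0],[-80,0,0,0,0,0,0],[-80,0,0,0,0,0,0],[-80,0,0,0,0,0,0]]]'

```text
time: 22.55
position: [0.3979, -0.2793, 0.1454]
eef_rot: [-3.116, -0.393, 0.0]
wrist_force: [-0.1, 0.4, 0.5]
opening: 0.0003
grasp_force: 0.0
```

```bash
python3 f.py; python3 -c "
from station import env
print(env.hand_in())"
```

```text
22.55 [ 0.39786033 -0.27926395  0.14537564] [-0.06331522  0.44005874  0.47424852] tau [-1.700e-01 -3.263e+01 -2.246e+01  6.000e-02 -1.000e-02  0.000e+00] red 102 152.44117647058823 148
the job is handed in; nothing more can be done
None
```

Handed in at about 22.6 s of the 38 s allowed (verdict not shown): I held about 2 cm above the empty hole for over 2 s, then pressed the red button fully and it came back up. One deviation: the real fingertips end about 22 mm short of the reported TCP, so my first hold was too high and I touched the red cap lightly (about 1 N, not pressed) to confirm this before redoing it.

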